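# Unlock and seat a bayonet filter cell

## Task

Draw the orange transport clip out from under the knurled collar of the filter cell and put it down on the worktop, clear of the grey base. Then turn the collar (clockwise seen from above is the short way) until its hidden keyway comes over the pin and lets it down, push it fully home against its spring, and finish while still holding it pushed home with the fingers. Do not shift or tip the vial, the beaker or the small dish standing beside it.

Things in the scene. Friction and masses are not known exactly. Their poses are not given: they have to be found in the camera images.
- mount: Filter cell mount, fixed to the worktop: grey base plate 145 x 100 x 20 mm with an aluminium tube, 34 mm in diameter, standing on it. Origin: underside of the plate, on the tube's axis; z up. In its own frame the plate reaches from x = -95 to +50 mm and y = -50 to +50 mm; the clip's handle lies towards its -x.
- collar_top (a point): Centre of the top face of the knurled steel collar, on its vertical axis: 52 mm in diameter, 36 mm tall, captive round the tube, a glass window in its top. Top 70 mm above the worktop at rest, 58 mm when fully home. Turns both ways with light friction (0.04 N m). The orientation of this point does not tell where the keyway is.
- collar_drop (a joint): How far the collar is pushed down, m: 0 at rest, about 0.003 where its ledge meets the pin, 0.012 fully home. It passes 0.003 only with the keyway over the pin. A spring pushes it up with 3 N at rest, 4.5 N at the pin and 9 N when home (net of its own weight), so it comes back up when let go. Once home, the pin keeps it from turning.
- clip: Orange plastic transport clip, loose, about 50 g: a flat fork 10 mm thick lying on the base plate under the collar (4 mm of play above), a prong either side of the tube, 56 mm over both. While it is there the collar cannot go home. Origin: underside, on the tube's axis when fitted. Prongs end at x = +10 mm, handle at -83 mm; pull it along its own -x at least 40 mm before lifting.
- clip_grip (a point): Where to pinch the clip: the middle of its upright handle block, 22 mm long (clip x), 14 mm wide (clip y), from 10 to 43 mm above the clip's underside. This point: 30 mm above the underside, x = -68 mm, y = 0 in the clip's frame. Axes parallel to the clip's.
- vial: Bystander: screw-cap sample vial with black cap, 28 mm in diameter, 62 mm tall. Origin at the centre of its underside.
- beaker: Bystander: small clear beaker, 53 mm in diameter, 66 mm tall. Origin at the centre of its underside.
- dish: Bystander: small clear round dish with blue pellets, 60 mm in diameter, 13 mm tall. Origin at the centre of its underside.
- collar: The collar itself; origin on its axis at its lower edge, 34 mm above the worktop at rest. Inside, out of sight, a ledge has one keyway, 9 mm wide for a 4 mm pin: free over about 0.12 rad either way. At the start the keyway must be turned between 0.45 and 1.9 rad clockwise, seen from above, to come over the pin; nothing outside shows how far.

How it is judged:
By the outcome, as a careful person would: the job done as asked, in the order asked, and still so for the second after the job is handed in, while the arm keeps its last pose, push and grip.
It also fails if it takes over 67 s, if anything falls off the work surface, if the arm or the gripper's body presses on something with over 40 N, if the wrist force passes 120 N, or if a joint passes its speed limit or range.

## Robot

A 6-joint arm with a two-finger parallel gripper is mounted at the origin on the work surface; the furniture and walls round the work are solid. World frame = base frame: x ahead of the robot, y to its left, z up, the work surface at z = 0. Lengths are in m, angles in rad, forces in N, time in s.
With the tool pointing down it reaches from about 0.3 to 0.775 m from the base axis. Payload 14.6 kg.
Tool frame: the origin (TCP) lies midway between the tips of the shut fingers; the grasp point (between the pads) lies 19 mm behind it; z points along the fingers, y is the line along which they close (so a half turn about z gives the same grasp; the last joint's range is limited). The gripper opens to 94 mm and grips with 3 to 60 N. Pads are 16 mm wide; open, the fingers measure 119 mm over their backs; the gripper's body (75 mm by 177 mm) begins 78 mm behind the grasp point.
Start: joints at [-1.311, 0.3, 1.521, -0, 1.321, -0.067], TCP at [0.177, -0.521, 0.205] pointing down, gripper open.
Joint ranges: [-3.03, 3.03], [-0.79, 2.21], [0.23, 2.52], [-1.04, 4.18], [0, 3.07], [-2.55, 2.55]. Speed limits (rad/s): [2.22, 2.22, 2.57, 3.14, 3.14, 3.14].

## Interface

Orientations are given as a 3x3 rotation matrix whose columns are the frame's x, y, z axes.
In Python, from plant import get_obs, snapshot, camera_params, job_done, find_in, trace, landmark_of gives the robot as it stands.
- The arm moves only by the tool play_rows, never from a script. Its argument "commands" is a list of rows, each a list of 7 numbers: the turn, a rotation vector about the tool's x, y, z in rad, then the shift along the tool's x, y, z in m, then the gripper's target within -1 to 1 (fully open at 1, half-way at 0, shut at -1). In form: [[rx, ry, rz, dx, dy, dz, claw], ...]. A call has 1 to 12 rows; each row shifts and turns the commanded pose from where the row before left it, along the tool's axes as they then stand; what a row does not reach is not made up. A row lasts 1/8 s, in which the tool goes at most 62.5 mm and 10.7 degrees, less where a joint would pass 70% of its speed; a pose out of reach is approached as far as the arm can. A call with a gripper value outside its range is refused whole. The fingers move at their own pace and stop on an object; "newtons" is the grip in N (left out, the last holds). Time passes only in rows, so rows that do not move let the fingers close. It gives the time, the measured TCP pose, the force, the opening and the grip force at its end, in the units of the state.
- get_obs(): the state, without advancing time (a new reading comes with each control period).
- snapshot(name): name is "scene" or "top" or "wrist"; returns the picture (400x640x3 uint8, red, green, blue); there is no depth.
- camera_params(name): a dict with "fx", "fy", "cx", "cy" (pixels), "k1" (the pictures are not rectified: a ray, as slopes to the right and down, at radius r is drawn at 1 + k1 r^2 times it, then the intrinsics apply), "R" (3x3) and "t" (3): a world point X has camera coordinates R X + t. Camera axes: x right, y down, z forward; pixel columns grow to the right and rows downward; lengths in m; the calibration is good to about 2 mm. A picture is of the moment at which its call begins: read the wrist's pose just before it. camera_params takes no time and is no camera call; for the wrist camera it gives the pose at the moment of the call.
- job_done(): hands the job in; it is judged then, once.
Trained networks look in the newest picture that a camera, given by its name, has taken for a name from the list of things; names that differ only in an ending like _2 or _b are one class to them, and where a whole thing is asked for, a point or a joint stands for the part that bears it (a point fixed in the world has none). Each returns a list of dicts, best first, with "confidence" (0 to 1); they miss things now and then, are a little off and sometimes report something else, mostly with a low value. They report only what shows in the picture. A call takes as long as a camera call.
- find_in(camera, target): "point" ([column, row] in pixels, amid what is visible of it).
- trace(camera, target): "region" (400x640 bool, what is visible of it) and "point" ([column, row] in pixels, amid what is visible of it).
- landmark_of(camera, target): "point" ([column, row] in pixels: a listed point, or the origin of a listed thing).
The state is a dict: "t": time; "joints": joint angles; "joint_vel": joint speeds; "joint_torque": joint torques, N m; "tcp_pos": TCP position; "orientation": TCP orientation; "force": force on the tool from outside, world axes, zero at the start; "wrist_torque": the same for the moment, N m; "grip_width": finger opening in m; "gripper_force": force on a finger pad.
Only numpy, scipy, OpenCV 4.12 (cv2) and the standard library are available. Lean on these libraries where they do the work, as an engineer would, in place of code of your own. Each camera call takes 0.05 s, during which the arm holds its last target. There are 200 camera calls.

## Working session

There is one attempt and no reset: what is moved stays moved. The work goes in short steps, Python scripts to look and compute and a tool call to move; the robot and the scene stay as the last step left them, time stands still between calls to the robot, and variables do not carry over. Pictures are saved under pics/ and viewed, at most 10 in all, crops included, and the job is handed in when it is done.

Besides the shell and the picture viewer there is one more tool, called as name([rows], argument=value, ...), one row to a line, values as JSON. play_rows: Moves the arm, as the interface text tells. Its arguments: {"type":"object","properties":{"commands":{"type":"array"},"newtons":{"type":"number"}},"required":["commands"]}

```bash
mkdir -p pics
cat > h.py <<'E'
import numpy as np, cv2
from plant import *
def ray(c,px,z):
    "world point at height z seen at pixel px"
    p=camera_params(c); R=np.array(p['R']);t=np.array(p['t'])
    d=np.array([(px[0]-p['cx'])/p['fx'],(px[1]-p['cy'])/p['fy']]);u=d.copy()
    for _ in range(20): u=d/(1+p['k1']*(u@u))
    o=-R.T@t; v=R.T@np.array([u[0],u[1],1]); return o+v*(z-o[2])/v[2]
def save(c,n):
    im=np.array(snapshot(c)); cv2.imwrite(f'pics/{n}.png',im[:,:,::-1]); return im
E
python3 - <<'E'
from h import *
o=get_obs(); print(o['t'],o['tcp_pos'],np.round(o['orientation'],3).tolist(),o['grip_width'])
ims=[save(c,c+'0') for c in('scene','top')]
Z=dict(mount=0,collar_top=.07,clip=.02,clip_grip=.05,vial=0,beaker=0,dish=0)
for c in('scene','top'):
  print(c,'cam',-np.array(camera_params(c)['R']).T@camera_params(c)['t'])
  for n,z in Z.items():
    for r in landmark_of(c,n)[:2]: print(n,np.round(r['confidence'],2),np.round(r['point']),np.round(ray(c,r['point'],z),4))
E
```

```text
0.0 [ 0.17649109 -0.52062873  0.2048721 ] [[0.947, 0.321, -0.0], [0.321, -0.947, 0.001], [0.0, -0.001, -1.0]] 0.09396565776474587
scene cam [0.18671727 0.57945096 0.62572589]
mount 0.65 [329. 193.] [ 0.5766 -0.0936  0.    ]
collar_top 0.97 [329. 169.] [ 0.5763 -0.0932  0.07  ]
clip 0.6 [332. 188.] [ 0.5685 -0.0929  0.02  ]
clip_grip 0.69 [358. 184.] [ 0.5057 -0.0987  0.05  ]
vial 0.53 [296. 226.] [0.582  0.0395 0.    ]
beaker 0.78 [335. 233.] [0.4995 0.0157 0.    ]
dish 0.7 [372. 243.] [0.4187 0.0028 0.    ]
top cam [0.46140973 0.03189016 0.92528345]
mount 0.81 [355. 182.] [ 0.5771 -0.0779  0.    ]
collar_top 0.71 [365. 181.] [ 0.5688 -0.0908  0.07  ]
clip 0.63 [358. 184.] [ 0.5691 -0.0818  0.02  ]
clip_grip 0.95 [371. 208.] [ 0.5087 -0.1071  0.05  ]
vial 0.63 [308. 184.] [0.5731 0.0401 0.    ]
beaker 0.6 [316. 216.] [0.4942 0.0201 0.    ]
dish 0.84 [324. 248.] [0.4178 0.0029 0.    ]
```

View pics/scene0.png

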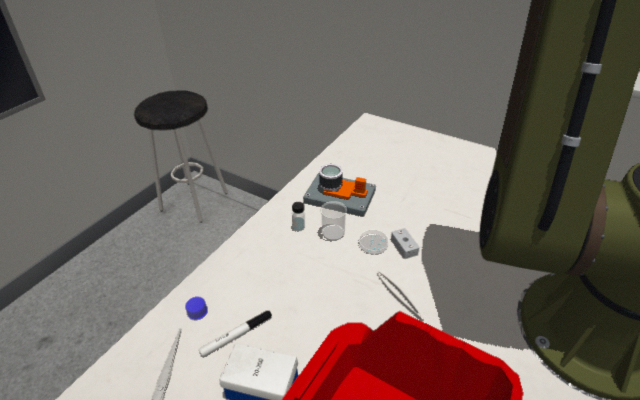

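View pics/top0.png

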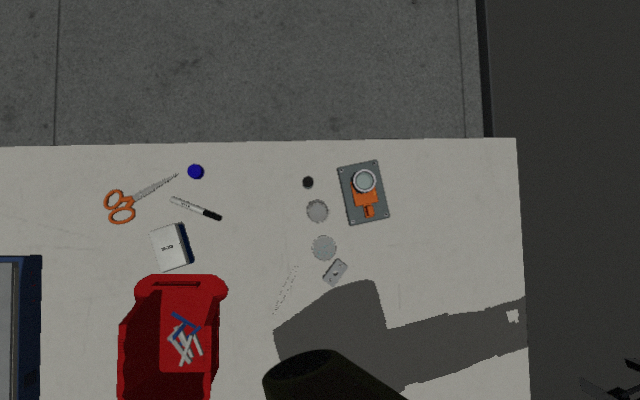

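The scene view shows the filter cell with its clip, with collar at about (330,172) and handle at (360,186). In the top view they are at (364,181) and (369,211). The vial, beaker and dish lie to the +y side, and the strip at -x and -y is free. Next I move the wrist camera above it.

play_rows([
  [0,0,0,0.044,-0.029,-0.005,0.2],
  [0,0,0,0.044,-0.029,-0.005,0.2],
  [0,0,0,0.044,-0.029,-0.005,0.2],
  [0,0,0,0.044,-0.029,-0.005,0.2],
  [0,0,0,0.044,-0.029,-0.005,0.2],
  [0,0,0,0.044,-0.029,0,0.2],
  [0,0,0,0.044,-0.029,0,0.2],
  [0,0,0,0.044,-0.029,0,0.2],
  [0,0,0,0.044,-0.029,0,0.2],
  [0,0,0,0.044,-0.029,0,0.2],
  [0,0,0.13,0,0,0,0.2],
  [0,0,0,0,0,0,0.2],
])

```text
t: 2.3
tcp_pos: [0.5003, -0.1046, 0.2303]
orientation: [[0.98, 0.197, -0.0], [0.197, -0.98, 0.0], [-0.0, -0.0, -1.0]]
force: [0.4, -1.1, -0.3]
grip_width: 0.0564
gripper_force: 0.0
```

```bash
cat > m.py <<'E'
from h import *
import sys
o=get_obs(); print(o['t'],np.round(o['tcp_pos'],4),np.round(o['orientation'],3).tolist(),np.round(o['grip_width'],4),np.round(o['joints'],3),np.round(o['force'],1))
save('wrist',sys.argv[1])
Z=dict(mount=0,collar_top=.07,clip=.02,clip_grip=.05,vial=0,beaker=0,dish=0)
for n,z in Z.items():
    for r in landmark_of('wrist',n)[:2]: print(n,np.round(r['confidence'],2),np.round(r['point']),np.round(ray('wrist',r['point'],z),4))
E
python3 m.py w1
```

```text
2.3 [ 0.5003 -0.1046  0.2303] [[0.98, 0.197, -0.0], [0.197, -0.98, 0.0], [-0.0, -0.0, -1.0]] 0.0564 [-0.278  0.194  1.594 -0.     1.354  1.095] [ 0.4 -1.1 -0.3]
mount 0.58 [321. 111.] [ 0.5731 -0.089   0.    ]
clip_grip 0.78 [321. 185.] [ 0.5014 -0.1045  0.05  ]
vial 0.72 [208.  87.] [0.5739 0.0363 0.    ]
beaker 0.88 [218. 156.] [0.5019 0.015  0.    ]
dish 0.85 [219. 228.] [0.4172 0.0032 0.    ]
```

View pics/w1.png

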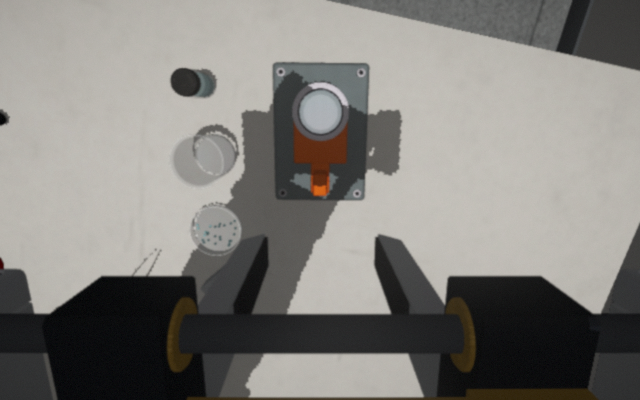

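The wrist view shows the collar at (321,111), the handle at (320,183) and plate corners at (276,64), (367,64), (276,198) and (366,198). It is well aligned with the tool. Next: a numeric check.

Run:
```python
from h import *
im=np.array(snapshot('wrist')); print('cam',-np.array(camera_params('wrist')['R']).T@camera_params('wrist')['t'])
for n,p,z in [('collar',(321,111),.07),('c1',(276,64),.02),('c2',(367,64),.02),('c3',(276,198),.02),('c4',(366,198),.02),('gripmid',(321,185),.05),('htop',(320,190),.063)]: print(n,np.round(ray('wrist',p,z),4))
for n in('clip','clip_grip','collar_top','mount'):
  for r in trace('wrist',n)[:1]:
    ys,xs=np.nonzero(r['region']); print(n,r['confidence'],xs.min(),xs.max(),ys.min(),ys.max())
hsv=cv2.cvtColor(im,cv2.COLOR_RGB2HSV); m=(hsv[:,:,1]>180)&(hsv[:,:,0]<15)
for y in range(140,204,4):
  x=np.nonzero(m[y,260:380])[0]
  if len(x): print(y,x.min()+260,x.max()+260,im[y,320].tolist())
```

```text
cam [ 0.5672446  -0.09091989  0.40976935]
collar [ 0.5723 -0.0898  0.07  ]
c1 [ 0.6095 -0.0355  0.02  ]
c2 [ 0.6277 -0.1265  0.02  ]
c3 [ 0.4714 -0.0589  0.02  ]
c4 [ 0.4911 -0.157   0.02  ]
gripmid [ 0.5012 -0.104   0.05  ]
htop [ 0.4985 -0.1035  0.063 ]
clip 0.74 292 345 125 195
clip_grip 0.93 292 346 124 195
mount 0.81 271 367 61 200
140 294 344 [89, 70, 67]
144 294 344 [94, 42, 20]
148 294 344 [91, 41, 17]
152 294 344 [94, 42, 20]
156 294 344 [95, 45, 20]
160 294 344 [92, 44, 21]
164 311 327 [93, 43, 18]
168 311 327 [91, 44, 18]
172 311 327 [74, 37, 17]
176 311 327 [92, 44, 18]
180 311 327 [92, 42, 17]
184 311 327 [94, 45, 21]
188 311 327 [210, 101, 27]
192 312 325 [209, 97, 25]
```

play_rows([
  [0,0,0,0.005,0,0.05,0.2],
  [0,0,0,0,0,0.055,0.2],
  [0,0,0,0,0,0.05,0.2],
  [0,0,0,0,0,0.025,0.2],
  [0,0,0,0,0,0.014,0.2],
  [0,0,0,0,0,0,-1],
  [0,0,0,0,0,0,-1],
  [0,0,0,0,0,0,-1],
  [0,0,0,0,0,0,-1],
  [0,0,0,0,0,0,-1],
], newtons=20)

```text
t: 4.2
tcp_pos: [0.5052, -0.104, 0.0368]
orientation: [[0.981, 0.196, 0.0], [0.196, -0.981, -0.0], [0.0, 0.0, -1.0]]
force: [-0.8, 0.7, 3.5]
grip_width: 0.0138
gripper_force: 20.0
```

play_rows([
  [0,0,0,-0.01,0,0,-1],
  [0,0,0,-0.02,0,0,-1],
  [0,0,0,-0.025,0,0,-1],
  [0,0,0,-0.025,0,0,-1],
  [0,0,0,-0.005,0,-0.015,-1],
  [0,0,0,-0.02,0,-0.015,-1],
  [0,0,0,-0.03,0,0,-1],
  [0,0,0,-0.01,0,0.015,-1],
  [0,0,0,0,0,0.02,-1],
  [0,0,0,0,0,0.01,-1],
  [0,0,0,0,0,0.004,-1],
  [0,0,0,0,0,0,-1],
])

```text
t: 5.7
tcp_pos: [0.3631, -0.1324, 0.0177]
orientation: [[0.981, 0.196, 0.0], [0.196, -0.981, -0.0], [0.0, 0.0, -1.0]]
force: [0.5, 0.4, 0.1]
grip_width: 0.0142
gripper_force: 20.0
```

play_rows([
  [0,0,0,0,0,0.001,-1],
  [0,0,0,0,0,0,0],
  [0,0,0,0,0,0,0],
  [0,0,0,0,0,-0.03,0.3],
  [0,0,0,0,0,-0.055,0.5],
  [0,0,0,0,0,-0.055,1],
  [0,0,0,0.05,0,-0.04,1],
  [0,0,0,0.05,0,0,1],
  [0,0,0,0.04,0,0,1],
  [0,0,0,0,0,0,1],
])

```text
t: 6.95
tcp_pos: [0.5002, -0.1046, 0.1948]
orientation: [[0.98, 0.197, -0.001], [0.197, -0.98, 0.0], [-0.001, -0.001, -1.0]]
force: [-0.9, 0.2, -0.3]
grip_width: 0.0935
gripper_force: 0.0
```

```bash
python3 m.py w2
python3 - <<'E'
from h import *
im=np.array(snapshot('wrist'))
for r in trace('wrist','collar_top')[:2]:
    m=r['region'].astype(np.uint8);c=max(cv2.findContours(m,0,2)[0],key=len);print(r['confidence'],cv2.minEnclosingCircle(c),cv2.fitEllipse(c))
g=cv2.medianBlur(cv2.cvtColor(im,cv2.COLOR_RGB2GRAY),3)
print(cv2.HoughCircles(g[50:200,260:390],cv2.HOUGH_GRADIENT,1,10,param1=100,param2=20,minRadius=15,maxRadius=40))
E
```

```text
6.95 [ 0.5002 -0.1046  0.1948] [[0.98, 0.197, -0.001], [0.197, -0.98, 0.0], [-0.001, -0.001, -1.0]] 0.0935 [-0.278  0.223  1.643  0.     1.276  1.095] [-0.9  0.2 -0.3]
mount 0.79 [318. 111.] [ 0.5707 -0.0869  0.    ]
clip_grip 0.71 [320. 316.] [ 0.3746 -0.1287  0.05  ]
clip_grip 0.38 [206. 155.] [0.5126 0.0039 0.05  ]
vial 0.93 [197.  82.] [0.5742 0.0362 0.    ]
dish 0.69 [209. 238.] [0.4144 0.0047 0.    ]
0.75 ((318.4161376953125, 108.18871307373047), 33.21900177001953) ((318.8632507324219, 108.46095275878906), (62.98101806640625, 65.15885162353516), 6.438681602478027)
[[[59.5 57.5 31.9]]]
```

View pics/w2.png

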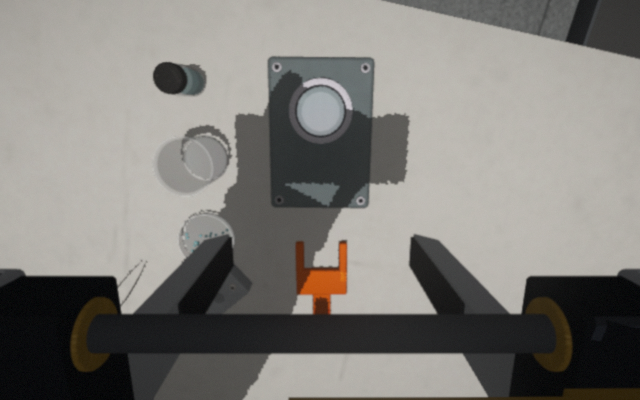

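The clip lies on the worktop at about (321,280), clear of the plate, and the bystanders are unmoved. The collar top is a ring centred at about (320,109).

Run:
```python
from h import *
o=get_obs();R=np.array(o['orientation'])
for p in [(319.5,107.5),(318.8,108.5),(321,110.5)]:
  X=ray('wrist',p,.07); print(X, R.T@(X-o['tcp_pos']))
```

```text
[ 0.57298172 -0.08833015  0.07      ] [ 0.07604386 -0.00225329  0.12573492]
[ 0.57209237 -0.08792175  0.07      ] [ 0.07525136 -0.00282748  0.12573455]
[ 0.57088897 -0.0900015   0.07      ] [ 0.07366507 -0.00102271  0.12573432]
```

play_rows([
  [0,0,0,0.0375,-0.001,0,1],
  [0,0,0,0.0375,-0.001,0,1],
  [0,0,-0.157,0,0,0,1],
  [0,0,-0.157,0,0,0,1],
  [0,0,-0.157,0,0,0,1],
  [0,0,-0.157,0,0,0,1],
  [0,0,-0.157,0,0,0,1],
  [0,0,-0.157,0,0,0,1],
  [0,0,-0.157,0,0,0,1],
  [0,0,-0.157,0,0,0,1],
  [0,0,-0.157,0,0,0,1],
  [0,0,-0.157,0,0,0,1],
])

```text
t: 8.95
tcp_pos: [0.5721, -0.0887, 0.1955]
orientation: [[-0.2, 0.98, -0.0], [0.98, 0.2, -0.0], [-0.0, -0.0, -1.0]]
force: [0.6, 0.5, 0.1]
grip_width: 0.0938
gripper_force: 0.0
```

Run:
```python
from h import *
o=get_obs();R=np.array(o['orientation']);print(o['tcp_pos'],R.round(3).tolist(),o['joints'])
save('wrist','w3'); print(-np.array(camera_params('wrist')['R']).T@camera_params('wrist')['t'])
```

```text
[ 0.57205811 -0.08866755  0.19551879] [[-0.2, 0.98, -0.0], [0.98, 0.2, -0.0], [-0.0, -0.0, -1.0]] [-2.17022998e-01  3.72081780e-01  1.44842525e+00 -3.87235228e-05
  1.32109228e+00 -4.18120067e-01]
[ 0.55706863 -0.02024817  0.37476998]
```

View pics/w3.png

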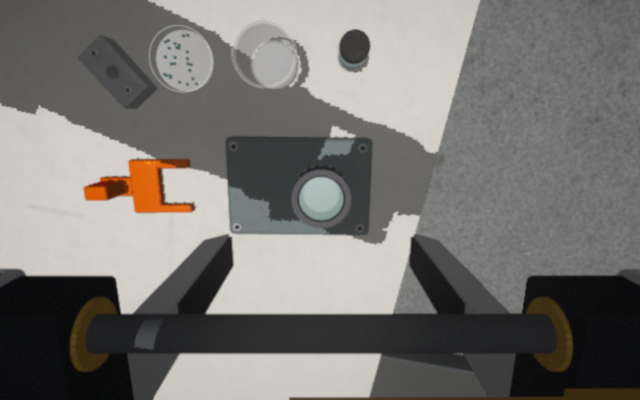

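The collar top is a ring centred at about (321,197). The clip is flat and clear at (150,187), and the vial, beaker and dish are upright.

Run:
```python
from h import *
o=get_obs();R=np.array(o['orientation'])
for p in [(321,198),(321,196)]:
  X=ray('wrist',p,.07); print(X, R.T@(X-o['tcp_pos']))
```

```text
[ 0.57154082 -0.08722915  0.07      ] [ 0.00151538 -0.00021508  0.12551804]
[ 0.5711711  -0.08548978  0.07      ] [ 0.00329361 -0.00021631  0.12551805]
```

play_rows([
  [0,0,0,0.001,0,0.05,1],
  [0,0,0,0,0,0.05,1],
  [0,0,0,0,0,0.035,1],
  [0,0,0,0,0,0.0195,1],
  [0,0,0,0,0,0,-1],
  [0,0,0,0,0,0,-1],
  [0,0,0,0,0,0,-1],
  [0,0,0,0,0,0,-1],
  [0,0,0,0,0,0,-1],
  [0,0,0,0,0,0,-1],
], newtons=30)

```text
t: 10.25
tcp_pos: [0.5719, -0.0877, 0.0413]
orientation: [[-0.195, 0.981, -0.0], [0.981, 0.195, -0.0], [-0.0, -0.0, -1.0]]
force: [-2.8, -0.6, 4.4]
grip_width: 0.0511
gripper_force: 30.0
```

play_rows([
  [0,0,0,0,0,0.0015,-1],
  [0,0,0,0,0,0.0015,-1],
  [0,0,0,0,0,0.0005,-1],
  [0,0,0,0,0,0,-1],
], newtons=40)

```text
t: 10.75
tcp_pos: [0.5719, -0.0877, 0.038]
orientation: [[-0.195, 0.981, -0.0], [0.981, 0.195, -0.0], [-0.0, -0.0, -1.0]]
force: [-6.4, -0.5, 10.2]
grip_width: 0.0515
gripper_force: 40.0
```

play_rows([
  [0,0,0,0,-0.0004,0,-1],
  [0,0,0.1,0,0,0,-1],
  [0,0,0.1,0,0,0,-1],
  [0,0,0.1,0,0,0,-1],
  [0,0,0,0,0,0,-1],
])

```text
t: 11.38
tcp_pos: [0.5724, -0.0877, 0.0381]
orientation: [[0.105, 0.994, 0.002], [0.994, -0.105, -0.0], [-0.0, 0.002, -1.0]]
force: [-1.5, -0.4, 7.7]
grip_width: 0.0516
gripper_force: 40.0
```

```bash
cat > s.py <<'E'
from plant import get_obs
import numpy as np
o=get_obs();R=np.array(o['orientation']);print(o['t'],np.round(o['tcp_pos'],4),'cw',round(-np.arctan2(R[1,0],R[0,0])+1.767,3),'F',np.round(o['force'],1),'M',np.round(o['wrist_torque'],3),'j6',round(o['joints'][5],3),o['grip_width'])
E
python3 s.py
```

```text
11.375 [ 0.5724 -0.0877  0.0381] cw 0.302 F [-1.5 -0.4  7.7] M [-0.054  0.069 -0.09 ] j6 -0.11 0.05161560807624
```

play_rows([
  [0,0,0.1,0,0,0,-1],
  [0,0,0.1,0,0,0,-1],
  [0,0,0.1,0,0,0,-1],
  [0,0,0,0,0,0,-1],
])

```text
t: 11.88
tcp_pos: [0.5728, -0.0879, 0.0382]
orientation: [[0.395, 0.919, 0.003], [0.919, -0.395, -0.0], [0.001, 0.003, -1.0]]
force: [2.7, 0.0, 6.5]
grip_width: 0.0515
gripper_force: 40.0
```

```bash
python3 s.py
```

```text
11.875 [ 0.5728 -0.0879  0.0382] cw 0.602 F [2.7 0.  6.5] M [-0.172 -0.484 -0.102] j6 0.19 0.05145638931653894
```

play_rows([
  [0,0,0,0,0,0.001,-1],
  [0,0,0.08,0,0,0,-1],
  [0,0,0.08,0,0,0,-1],
  [0,0,0,0,0,0,-1],
])

```text
t: 12.38
tcp_pos: [0.573, -0.088, 0.0373]
orientation: [[0.536, 0.844, 0.004], [0.844, -0.536, -0.001], [0.001, 0.004, -1.0]]
force: [3.1, -1.2, 4.7]
grip_width: 0.0515
gripper_force: 40.0
```

```bash
python3 s.py
```

```text
12.375 [ 0.573  -0.088   0.0373] cw 0.761 F [ 3.1 -1.2  4.7] M [-0.299 -0.732 -0.024] j6 0.35 0.05154027300332694
```

play_rows([
  [0,0,0,0,0,0.001,-1],
  [0,0,0,0,0,0.001,-1],
  [0,0,0,0,0,0,-1],
])

```text
t: 12.75
tcp_pos: [0.573, -0.088, 0.0353]
orientation: [[0.535, 0.845, 0.004], [0.845, -0.535, -0.001], [0.001, 0.004, -1.0]]
force: [2.9, -1.4, 5.7]
grip_width: 0.0516
gripper_force: 40.0
```

```bash
python3 s.py
```

```text
12.75 [ 0.573  -0.088   0.0353] cw 0.76 F [ 2.9 -1.4  5.7] M [-0.231 -0.667 -0.084] j6 0.348 0.051566838961700695
```

The force rose only 1 N over 2 mm, which is the spring rate of 0.5 N/mm. The keyway is over the pin, so I push it home.

play_rows([
  [0,0,0,0,0,0.0015,-1],
  [0,0,0,0,0,0.0015,-1],
  [0,0,0,0,0,0.0015,-1],
  [0,0,0,0,0,0.0015,-1],
  [0,0,0,0,0,0.001,-1],
  [0,0,0,0,0,0,-1],
  [0,0,0,0,0,0,-1],
], newtons=58)

```text
t: 13.62
tcp_pos: [0.5731, -0.088, 0.0294]
orientation: [[0.535, 0.845, 0.004], [0.845, -0.535, -0.001], [0.002, 0.004, -1.0]]
force: [-1.0, 0.7, 17.2]
grip_width: 0.0509
gripper_force: 58.0
```

```bash
python3 s.py
```

```text
13.625 [ 0.5731 -0.088   0.0294] cw 0.76 F [-1.   0.7 17.2] M [-0.08   0.416 -0.072] j6 0.348 0.050911368585784315
```

play_rows([
  [0,0,0,0,0,0.0007,-1],
  [0,0,0,0,0,0,-1],
  [0,0,0,0,0,0,-1],
  [0,0,0,0,0,0,-1],
  [0,0,0,0,0,0,-1],
  [0,0,0,0,0,0,-1],
])

```text
t: 14.38
tcp_pos: [0.5732, -0.0879, 0.0292]
orientation: [[0.535, 0.845, 0.004], [0.845, -0.535, -0.001], [0.002, 0.004, -1.0]]
force: [-6.0, 0.9, 25.1]
grip_width: 0.0514
gripper_force: 58.0
```

```bash
python3 s.py
python3 - <<'E'
from h import *
im=save('scene','s2'); w=save('wrist','w4')
a=cv2.resize(im[130:270,270:430],None,fx=2.5,fy=2.5); b=cv2.resize(w,(560,350))
cv2.imwrite('pics/f.png',np.hstack([a[:350,:235+0] if 0 else cv2.resize(a,(240,350)),b])[:,:,::-1])
E
```

```text
14.375 [ 0.5732 -0.0879  0.0292] cw 0.76 F [-6.   0.9 25.1] M [ 0.115  1.127 -0.045] j6 0.348 0.05137600366005432
```

View pics/f.png

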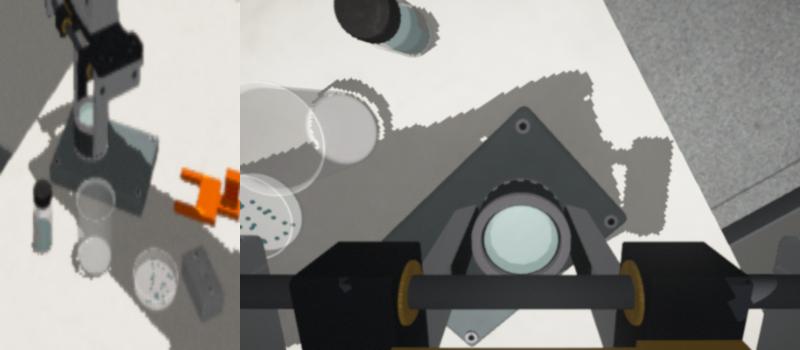

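The collar is held down on a hard stop at 25 N after 12 mm of travel. The clip lies clear, and the vial, beaker and dish stand as before.

```bash
python3 -c "from plant import job_done; print(job_done())"
```

```text
the job is handed in; nothing more can be done
None
```

I handed the job in at about 14.5 s: the clip is on the worktop clear of the base, and the collar went down after turning about 0.76 rad clockwise, 12 mm to its hard stop, where the fingers still hold it; the vial, beaker and dish look undisturbed in the last pictures.

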